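# Take the pump bottle out of the deep tilted carton

### The arm

A 6-joint arm with a two-finger parallel gripper is mounted at the origin on a cart in front of the work surface, level with it; the furniture and walls round the work are solid. World frame = base frame: x ahead of the robot, y to its left, z up, the work surface at z = 0. Lengths are in m, angles in rad, forces in N, time in s.
With the tool pointing down it reaches from about 0.2 to 0.875 m from the base axis. Payload 3.4 kg.
Tool frame: the origin (TCP) lies between the finger pads; the fingertips stand 25 mm ahead of it and the grasp point (between the pads) lies 6 mm ahead of it (r.nose_length is the z of the fingertips in the tool frame, in m); z points along the fingers, y is the line along which they close (so a half turn about z gives the same grasp; the last joint's range is limited). The gripper opens to 94 mm and grips with 3 to 60 N. Pads are 16 mm wide; open, the fingers measure 119 mm over their backs; the gripper's body (75 mm by 177 mm) begins 78 mm behind the grasp point.
Start: joints at [-1.303, 0.276, 1.505, -0, 1.361, -0.121], TCP at [0.218, -0.532, 0.23] pointing down, gripper open.
Joint ranges: [-2.89, 2.89], [-0.75, 2.08], [0.22, 2.7], [-1.18, 4.32], [0.11, 2.71], [-2.7, 2.7]. Speed limits (rad/s): [2.57, 2.57, 3.14, 3.14, 3.14, 3.14].

### API

Orientations are given as a unit quaternion [w, x, y, z].
In Python, from plant import r, gripper_to, inverse_kinematics, vision, models, telemetry gives the robot as it stands. Calls block until the motion is done:
- r.move_to(position, orientation): joint-space move of the TCP to a pose.
- r.move_l(position, rot=None, vel=0.15, guard=None): straight line of the TCP; rot=None keeps the orientation; vel is the mean speed in m/s. With guard (N) it stops when the force on the tool has changed by that much, and returns True; else False.
- r.movej(angles): joint-space move.
- gripper_to(opening, f_grip=None): finger opening in m; f_grip is the grip in N (None keeps the last); returns when the fingers have stopped.
- r.hold(seconds).
- inverse_kinematics(position, orientation): joint angles nearest the present ones, or None.
- vision.snapshot(name): name is "scene" or "top"; returns the picture (480x640x3 uint8, red, green, blue); there is no depth.
- vision.get_calibration(name): a dict with "fx", "fy", "cx", "cy" (pixels), "D" ([k1, k2, p1, p2, k3] as OpenCV has them; the pictures are not rectified), "position" and "orientation" of the camera in the world. Camera axes: x right, y down, z forward; pixel columns grow to the right and rows downward; lengths in m; the calibration is good to about 2 mm. A picture is of the moment at which its call begins. get_calibration takes no time and is no camera call.
A pose or a line that the arm cannot do raises r.PlanningError and nothing moves.
- r.sign_off(): hands the job in; it is judged then, once.
Trained networks look in the newest picture that a camera, given by its name, has taken for a name from the list of things; names that differ only in an ending like _2 or _b are one class to them, and where a whole thing is asked for, a point or a joint stands for the part that bears it (a point fixed in the world has none). Each returns a list of dicts, best first, with "score" (0 to 1); they miss things now and then, are a little off and sometimes report something else, mostly with a low value. They report only what shows in the picture. A call takes as long as a camera call. They do not tell look-alikes from the thing itself.
- models.boxes_of(thing, camera): "at" ([x, y, z] in m, in world coordinates, good to about 4 mm: the middle of the surface that is visible of it).
- models.regions_of(thing, camera): "pixels" (480x640 bool, what is visible of it).
- models.mark_of(thing, camera): "at" ([x, y, z] in m, in world coordinates, good to about 4 mm: a listed point, or the origin of a listed thing).
Readings, each from a call of its own:
- telemetry.current_t(): time.
- telemetry.current_joints(): joint angles.
- telemetry.current_dq(): joint speeds.
- telemetry.current_joint_efforts(): joint torques, N m.
- telemetry.current_ee_pos(): TCP position.
- telemetry.current_tool_rot(): TCP orientation.
- telemetry.current_wrist_force(): force on the tool from outside, world axes, zero at the start.
- telemetry.current_torque(): the same for the moment, N m.
- telemetry.current_opening(): finger opening in m.
- telemetry.current_finger_force(): force on a finger pad.
Only numpy, scipy, OpenCV 4.12 (cv2) and the standard library are available. Lean on these libraries where they do the work, as an engineer would, in place of code of your own. Each camera call takes 0.05 s, during which the arm holds its last target. There are 200 camera calls.

### The job

A deep partitioned bottle carton leans toward you on a sloping stand, with its front flap standing half closed over the front cells. Fold that flap well back, outward and down over the front of the carton, then draw the tall white pump bottle up out of its cell past the partitions and stand it upright on the free half of the small steel tray, beside the tin. Leave the flap folded back, the other items in their cells and the tin where it is.

Things in the scene. Friction and masses are not known exactly. Their poses are not given: they have to be found in the camera images.
- carton_stand: Open brown card carton on a dark sloping steel stand, one fixed piece. Origin on the worktop under the stand; x = back, away from its front (-x), y left, z up. The carton leans 30 degrees to the front. Carton axes in this frame: u (front wall to back wall) = (0.866, 0, 0.5); v = y; w (up out of the mouth) = (-0.5, 0, 0.866), all from point foot_edge.
- foot_edge (a point): middle of the carton's front lower outside edge, the origin of u, v, w; at (-0.030, 0, 0.020) in carton_stand's frame. Carton outside: u 0 to 140 mm, v -152 to 152, w 0 to 134 (rim); walls and floor 4 mm. Partitions 4 mm thick, top at w = 100 mm, at u = 70 and at v = -50 and +50, make 2 rows of 3 cells 64 (u) x 96 mm (v), centred on v = -100, 0, 100.
- mouth (a point): centre of the carton's open mouth, at rim height (u = 70 mm, y = 0, w = 134 mm)
- flap (a joint): angle of the front flap (rad), a stiff card leaf 60 mm long, 294 wide, 3 thick, hinged along the front rim. 0: flat across the mouth, pointing back; 1.57: standing along w; 3.14: flat out to the front; stop at 4.0. Starts at 1.0 to 1.3, over the front cells. Stays where left (hinge friction 0.03 Nm, under 1 N at its edge); can be pushed open from its inner side with shut fingers.
- flap_hinge (a point): middle of the flap's hinge line, on the front rim of the carton
- flap_edge (a point): middle of the flap's free edge, 60 mm from the hinge
- pump_bottle: the tallest, thickest bottle: white, round, with a wide clear cap; 123 mm tall, body 40 mm diameter up to 96 mm, cap about 34 mm above that; 80 to 150 g. Origin at the centre of its base, z up the bottle. Starts in one of the 3 front cells on the cell floor (w = 4 mm), axis along w, leaning on the front wall, base centre at u = 25 mm, about mid-cell in v.
- spray_bottle: Small clear spray bottle, 35 mm diameter, 95 mm tall, in a front cell; origin at the centre of its base; leave it in its cell
- teal_bottle: Slim spray bottle with a steel-coloured cap, 30 mm diameter, 106 mm tall, in the back row's left cell; origin at the centre of its base; leave it in its cell
- card_box: Small white card box 30 x 50 x 86 mm standing in a front cell; origin at the centre of its base; leave it in its cell
- tray: Shallow steel tray fixed to the worktop, 110 mm (x) by 190 mm (y), 14 mm high, walls 3 mm, floor 3 mm thick. Origin at the centre of its underside. The tin stands on its +y half, 55 mm from the centre; the -y half is free.
- heatgun_stand: red heat gun upright in a fixed clamp stand on a post, between the carton and the tray: go round it. Gun and stand fill world x 0.48 to 0.62, y 0.0 to 0.20, from the worktop to z = 0.40; its handle sticks out level to (0.49 to 0.55, 0.26) at z 0.29 to 0.40. A gripper pointing down passes in front of it at x = 0.38 or less. Origin under its base.
- flux_tin: Low round white tin, 44 mm diameter, 20 mm high, standing on the tray's +y half; origin at the centre of its base
There are look-alikes about, which are no part of the job. There is more than one size of the tray; the job needs the larger.

How it is judged:
On the way, in this order (a step that is already met when the one before it is completed fails the run):
1. the front flap is folded back (beyond 2.0 rad) with the pump bottle still in the carton (value of joint flap above 2 rad and distance of pump_bottle from where it was at the start of the episode below 0.03 m), for 0.2 s.
2. the pump bottle is lifted clear of the carton: its base higher than 150 mm in the stand's frame (z of pump_bottle in the frame of carton_stand above 0.15 m), for 0.1 s.
At the end, for the whole second after the job is handed in: The pump bottle stands upright (0.1 rad) and still on the floor of the tray's free half (base centre within 37 mm across, 77 mm away from to 13 mm toward the tin, from the tray's centre); flap still beyond 2.0 rad; the other three items and the tin each within 30 mm of their starts (angle between pump_bottle's own z axis and vertical below 0.1 rad and x of pump_bottle in the frame of tray between -0.037 and 0.037 m and y of pump_bottle in the frame of tray between -0.077 and 0.013 m and z of pump_bottle in the frame of tray between -0.002 and 0.008 m and linear speed of pump_bottle below 0.02 m/s and value of joint flap above 2 rad and distance of each of spray_bottle, teal_bottle, card_box, flux_tin from where it was at the start of the episode below 0.03 m); the robot touches nothing.
It fails at once if another item in the carton is shifted more than 40 mm (distance of any of spray_bottle, teal_bottle, card_box from where it was at the start of the episode above 0.04 m).
It fails at once if the tin is shifted more than 40 mm (distance of flux_tin from where it was at the start of the episode above 0.04 m).
It also fails if it takes over 58 s, if anything falls off the work surface, if the arm or the gripper's body presses on something with over 40 N, if the wrist force passes 120 N, or if a joint passes its speed limit or range.

## Working session

There is one attempt and no reset: what is moved stays moved. The work goes in short steps, each a Python script; the robot and the scene stay as the last script left them, time stands still between calls to the robot, and variables do not carry over. Pictures are saved under pics/ and viewed, at most 10 in all, crops included, and the job is handed in when it is done.

```bash
ls; mkdir -p pics; python3 - <<'E'
from plant import r, vision, models, telemetry
import cv2,numpy as np
for c in ("scene","top"):
    im=vision.snapshot(c); cv2.imwrite(f"pics/{c}0.png",im[...,::-1])
    k=vision.get_calibration(c); print(c,k["position"],k["orientation"],k["fx"])
    for n in ["carton_stand","foot_edge","mouth","flap_hinge","flap_edge","pump_bottle","spray_bottle","teal_bottle","card_box","tray","flux_tin","heatgun_stand"]:
        print(n,[(np.round(d["at"],3).tolist(),round(d["score"],2)) for d in models.mark_of(n,c)])
print(telemetry.current_t())
E
```

```text
pics
scene [ 0.33330444 -0.75291135  1.40150625] [-0.29050895  0.95240006 -0.08617148  0.03336404] 510.26063483388737
carton_stand [([0.619, -0.345, 0.006], 0.94)]
foot_edge [([0.587, -0.353, 0.021], 0.95), ([0.589, -0.24, 0.042], 0.37)]
mouth [([0.578, -0.349, 0.173], 0.96)]
flap_hinge [([0.52, -0.361, 0.146], 0.92)]
flap_edge [([0.519, -0.361, 0.197], 0.74), ([0.621, -0.447, 0.039], 0.69)]
pump_bottle [([0.617, -0.442, 0.041], 0.68), ([0.523, -0.358, 0.142], 0.34)]
spray_bottle [([0.604, -0.346, 0.042], 0.81)]
teal_bottle [([0.646, -0.244, 0.071], 0.53)]
card_box [([0.588, -0.244, 0.039], 0.77)]
tray [([0.407, 0.355, 0.004], 0.68), ([0.34, 0.598, -0.002], 0.56), ([0.522, -0.361, 0.144], 0.35)]
flux_tin [([0.375, 0.318, 0.006], 0.53)]
heatgun_stand [([0.65, -0.242, 0.071], 0.46)]
top [0.25632992 0.07655266 1.40142609] [ 0.07130737 -0.70025049  0.70766601 -0.06142751] 450.1836437413261
carton_stand [([0.615, -0.347, 0.003], 0.78)]
foot_edge [([0.59, -0.351, 0.025], 0.96), ([0.518, -0.354, 0.206], 0.23)]
mouth [([0.58, -0.348, 0.169], 0.96)]
flap_hinge [([0.523, -0.358, 0.144], 0.98)]
flap_edge [([0.518, -0.354, 0.202], 0.89)]
pump_bottle [([0.618, -0.445, 0.038], 0.59)]
spray_bottle [([0.601, -0.35, 0.042], 0.7)]
teal_bottle [([0.645, -0.238, 0.071], 0.65)]
card_box [([0.588, -0.245, 0.039], 0.73)]
tray [([0.338, 0.594, -0.002], 0.84), ([0.408, 0.354, 0.004], 0.76)]
flux_tin [([0.377, 0.315, 0.01], 0.7)]
heatgun_stand []
1.3
```

View pics/scene0.png

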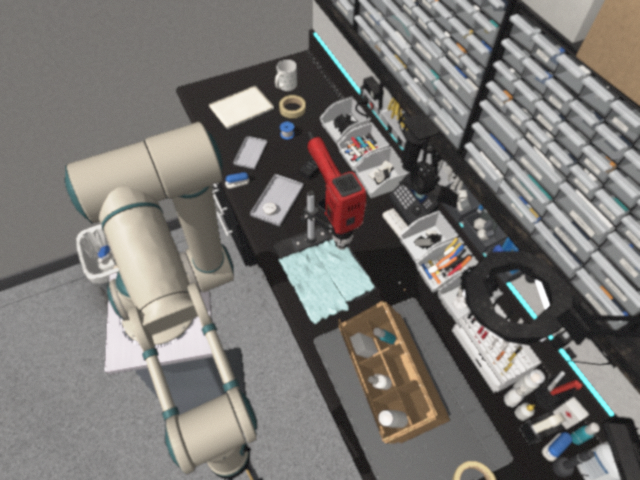

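View pics/top0.png

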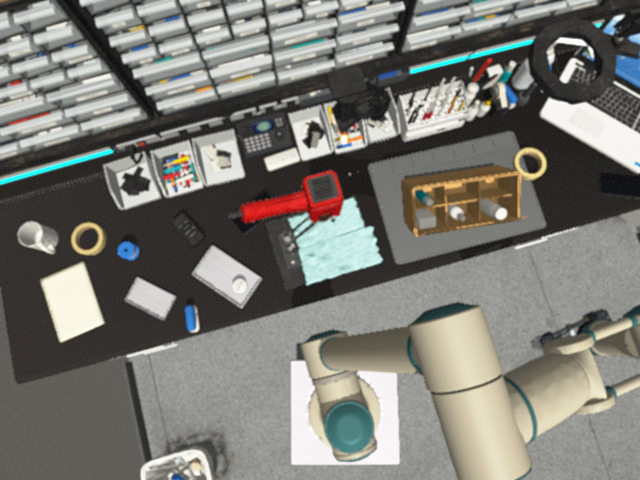

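The scene view shows the carton around (395,370), with the pump bottle's cap at (390,418) in the front cell at v = -100. The larger tray is at (277,200), with the tin at (270,208). In the top view, the tray is at (228,276) and the tin at (240,285).

```bash
cat > h.py <<'E'
from plant import r, gripper_to, inverse_kinematics, vision, models, telemetry
import numpy as np, cv2, json
from scipy.spatial.transform import Rotation as R
from scipy.optimize import least_squares
def quat(z,y):
    z=np.array(z,float);z/=np.linalg.norm(z);y=np.array(y,float);y-=z*(y@z);y/=np.linalg.norm(y)
    q=R.from_matrix(np.c_[np.cross(y,z),y,z]).as_quat();return q[[3,0,1,2]]
def plane(px,cam,z):
    k=vision.get_calibration(cam);K=np.array([[k["fx"],0,k["cx"]],[0,k["fy"],k["cy"]],[0,0,1.]])
    n=cv2.undistortPoints(np.float64(px).reshape(-1,1,2),K,np.array(k["D"]))[:,0]
    d=R.from_quat(np.array(k["orientation"])[[1,2,3,0]]).apply(np.c_[n,np.ones(len(n))]);p=np.array(k["position"])
    return p+d*((z-p[2])/d[:,2])[:,None]
class C:
    def __init__(s,x,y,a):
        s.Rz=R.from_euler('z',a).as_matrix();s.o=np.array([x,y,0])
        s.u,s.v,s.w=(s.Rz@np.array(t) for t in ([.8660,0,.5],[0,1,0],[-.5,0,.8660]))
        s.foot=s.o+s.Rz@[-.03,0,.02]
    def p(s,u,v,w): return s.foot+s.u*u+s.v*v+s.w*w
E
python3 - <<'E'
from h import *
names=["carton_stand","foot_edge","mouth","flap_hinge","flap_edge","pump_bottle","spray_bottle","teal_bottle","card_box"]
obs=[];
vision.snapshot("scene");vision.snapshot("top")
for c in ("scene","top"):
    for n in names:
        d=models.mark_of(n,c)
        if d: obs.append((n,np.array(d[0]["at"])))
def pred(n,P):
    c=C(*P[:3]);t=P[3]
    h=c.p(0.002,0,.134)
    return {"carton_stand":c.o,"foot_edge":c.foot,"mouth":c.p(.07,0,.134),"flap_hinge":h,"flap_edge":h+.06*(np.cos(t)*c.u+np.sin(t)*c.w),"pump_bottle":c.p(.025,-.1,.004),"spray_bottle":c.p(.036,0,.004),"card_box":c.p(.036,.1,.004),"teal_bottle":c.p(.104,.1,.004)}[n]
f=lambda P:np.concatenate([pred(n,P)-o for n,o in obs])
s=least_squares(f,[.617,-.346,.147,1.15],loss="soft_l1",f_scale=.005)
print(s.x);
for n,o in obs: print(n,np.round((o-pred(n,s.x))*1000))
T=[]
for c in ("scene","top"):
    for d in models.regions_of("tray",c):
        m=d["pixels"].astype(np.uint8);ct=max(cv2.findContours(m,0,cv2.CHAIN_APPROX_NONE)[0],key=cv2.contourArea)
        q=plane(ct[:,0].astype(float),c,.012)[:,:2]
        b=cv2.minAreaRect((q*1000).astype(np.float32));print(c,round(d["score"],2),b)
    for d in models.mark_of("flux_tin",c)[:2]: print("tin",d)
json.dump(list(s.x),open("c.json","w"))
E
```

```text
[ 0.61270873 -0.34464827  0.19000551  1.06476987]
carton_stand [ 6. -1.  4.]
foot_edge [ 3. -2.  3.]
mouth [4. 4. 3.]
flap_hinge [3. 1. 9.]
flap_edge [1. 2. 2.]
pump_bottle [-1. -1.  3.]
spray_bottle [-25.  -9. -21.]
teal_bottle [-2. -8. -3.]
card_box [-2.  4. -3.]
carton_stand [ 1. -2.  2.]
foot_edge [ 6. -3.  4.]
mouth [ 2.  4. -2.]
flap_hinge [2. 5. 8.]
flap_edge [-2.  5.  8.]
pump_bottle [ 2. -0.  1.]
spray_bottle [-6. -5. -1.]
teal_bottle [-7. -1. -2.]
card_box [-6.  3. -5.]
scene 0.63 ((342.6681213378906, 590.6498413085938), (145.83189392089844, 84.0486068725586), 66.43416595458984)
tin {'at': [0.376, 0.3154, 0.0057], 'score': 0.56}
top 0.95 ((405.48712158203125, 358.51104736328125), (195.97352600097656, 110.68731689453125), 55.700069427490234)
top 0.9 ((337.35858154296875, 595.842041015625), (140.61451721191406, 80.66320037841797), 63.08305358886719)
tin {'at': [0.3771, 0.3149, 0.0062], 'score': 0.55}
```

```bash
python3 - <<'E'
from h import *
def proj(P,cam):
    k=vision.get_calibration(cam);K=np.array([[k["fx"],0,k["cx"]],[0,k["fy"],k["cy"]],[0,0,1.]])
    M=R.from_quat(np.array(k["orientation"])[[1,2,3,0]]).as_matrix().T
    return cv2.projectPoints(np.float64(P),cv2.Rodrigues(M)[0],-M@np.array(k["position"]),K,np.array(k["D"]))[0][:,0]
out=[]
for cam,(x0,y0) in (("scene",(325,285)),("top",(390,150))):
    im=cv2.imread(f"pics/{cam}0.png")[y0:y0+160,x0:x0+140]; im=cv2.resize(im,None,fx=3.6,fy=3.6,interpolation=cv2.INTER_CUBIC)[:, :400 if 0 else None]
    a=im.copy()
    for col,P in (((0,255,0),(.615,-.346,.147)),((0,0,255),(.6127,-.3446,.19))):
        c=C(*P)
        for u0,u1,v,w in ((0,.14,.152,.134),):
            q=proj([c.p(0,-.152,.134),c.p(.14,-.152,.134),c.p(.14,.152,.134),c.p(0,.152,.134)],cam)
            cv2.polylines(a,[np.int32(((q+.5-[x0,y0])*3.6))],True,col,1)
            g=[c.p(.025+.017*np.cos(t),-.1+.017*np.sin(t),.127) for t in np.linspace(0,6.28,20)]
            cv2.polylines(a,[np.int32((proj(g,cam)+.5-[x0,y0])*3.6)],True,col,1)
    out.append(a)
o=np.hstack(out);cv2.imwrite("pics/ov.png",cv2.resize(o,None,fx=.79,fy=.79,interpolation=cv2.INTER_AREA));print(o.shape)
E
```

```text
(576, 1008, 3)
```

View pics/ov.png

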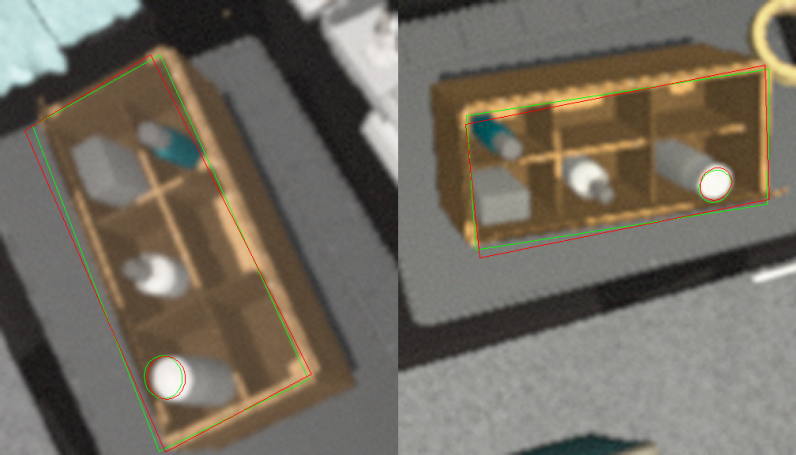

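The overlay shows the green pose (yaw ≈ 0.147) close to the rim. The left end needs to move about 4 mm back, so I'm using (0.617, -0.346, 0.133). The cap circle lies on the bottle. Next I check IK and fold the flap.

```bash
cat >> h.py <<'E'
c=C(.617,-.346,.133)
QD=quat([0,0,-1],c.v); QT=quat(-c.w,c.v)
HX=c.p(.002,0,.134)
def tip(dx,dz): return HX+c.Rz@[dx,0,dz]+np.array([0,0,r.nose_length])
E
python3 - <<'E'
from h import *
T=R.from_euler('z',0)
for q,p in ((QD,tip(.04,.1)),(QD,tip(-.05,-.03)),(QT,c.p(.025,-.098,.30)),(QT,c.p(.025,-.098,.092)),(QT,c.p(.028,-.098,.255))):
    j=inverse_kinematics(p,q); print(np.round(p,3),None if j is None else np.round(j,2))
for a in np.arange(0,180,30):
    j=inverse_kinematics([.434,.391,.09],quat([0,0,-1],[np.cos(np.radians(a)),np.sin(np.radians(a)),0])); print(a,None if j is None else np.round(j,2))
gripper_to(0)
r.move_to(tip(.04,.1),QD)
r.move_l(tip(.037,.03),vel=.12)
for d in ((.0,.036),(-.025,.036),(-.042,.015),(-.05,-.01),(-.052,-.032)):
    print(d,r.move_l(tip(*d),vel=.1,guard=15),np.round(telemetry.current_wrist_force(),1))
r.move_l(tip(-.045,.06),vel=.2)
r.move_l(c.p(.0,-.07,.33),vel=.25)
print(telemetry.current_t())
for cam in ("scene","top"):
    im=vision.snapshot(cam);cv2.imwrite(f"pics/{cam}1.png",im[...,::-1])
    print([(d["at"],d["score"]) for d in models.mark_of("flap_edge",cam)],[(d["at"],d["score"]) for d in models.mark_of("pump_bottle",cam)])
im=cv2.imread("pics/scene1.png")[260:460,300:500];cv2.imwrite("pics/s1c.png",cv2.resize(im,None,fx=2.5,fy=2.5))
E
```

```text
[ 0.562 -0.353  0.262] [-0.67  0.4   1.24 -0.    1.5  -2.37]
[ 0.473 -0.365  0.132] [-0.77  0.38  1.61 -0.    1.16 -2.48]
[ 0.473 -0.464  0.292] None
[ 0.576 -0.45   0.112] None
[ 0.498 -0.461  0.255] None
0 [ 0.61  0.4   1.69 -0.    1.05  0.61]
30 [ 0.61  0.4   1.69 -0.    1.05  0.09]
60 [ 0.61  0.4   1.69 -0.    1.05 -0.43]
90 [ 0.61  0.4   1.69 -0.    1.05 -0.96]
120 [ 0.61  0.4   1.69 -0.    1.05 -1.48]
150 [ 0.61  0.4   1.69 -0.    1.05 -2.  ]
(0.0, 0.036) False [ 0.7 -0.3 -0. ]
(-0.025, 0.036) False [-0.1 -0.1 -0.5]
(-0.042, 0.015) False [-0.5 -0.5  0.4]
(-0.05, -0.01) False [0.9 0.3 0.7]
(-0.052, -0.032) False [ 0.3  0.3 -0.1]
9.9667
[([0.4814, -0.3657, 0.0961], 0.6)] [([0.6207, -0.4445, 0.0402], 0.72)]
[([0.4813, -0.3611, 0.1002], 0.76)] [([0.6182, -0.4446, 0.0373], 0.85)]
```

View pics/s1c.png

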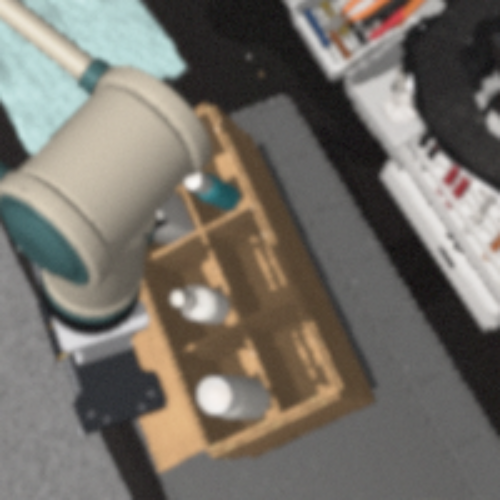

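The crop shows the flap folded down over the front (free edge near (160,440)), with the pump bottle still in its cell at (215,400). The tilted grasp has no IK solution yet, so I'm checking alternatives.

```bash
python3 - <<'E'
from h import *
for tilt in (30,25,20,15,10,5,0):
  for sg in (1,-1):
    t=np.radians(30-tilt); z=-(c.w*np.cos(t)+c.u*np.sin(t))
    z=-(np.cos(t)*c.w+np.sin(t)*c.u)
    res=[]
    for w in (.086,.12,.17,.26,.30):
        g=c.p(.025,-.098,w); j=inverse_kinematics(g-.006*z,quat(z,sg*c.v)); res.append(None if j is None else np.round(j,2).tolist())
    print(tilt,sg,res)
E
```

```text
30 1 [None, None, None, None, None]
30 -1 [[-0.99, 0.47, 1.65, 0.62, 0.88, 0.08], [-1.01, 0.43, 1.63, 0.6, 0.94, 0.1], [-1.05, 0.37, 1.6, 0.57, 1.03, 0.12], [-1.13, 0.29, 1.53, 0.54, 1.2, 0.15], [-1.16, 0.26, 1.49, 0.53, 1.28, 0.16]]
25 1 [None, None, None, None, None]
25 -1 [[-0.95, 0.47, 1.59, 0.49, 0.92, 0.22], [-0.97, 0.43, 1.58, 0.47, 0.98, 0.23], [-1.01, 0.38, 1.55, 0.45, 1.07, 0.23], [-1.08, 0.3, 1.48, 0.43, 1.23, 0.24], [-1.11, 0.27, 1.44, 0.43, 1.31, 0.24]]
20 1 [None, None, None, None, None]
20 -1 [[-0.91, 0.49, 1.54, 0.37, 0.97, 0.35], [-0.93, 0.45, 1.52, 0.36, 1.03, 0.34], [-0.97, 0.39, 1.5, 0.35, 1.11, 0.34], [-1.03, 0.31, 1.42, 0.33, 1.28, 0.33], [-1.06, 0.28, 1.38, 0.33, 1.35, 0.32]]
15 1 [[-0.87, 0.5, 1.48, 0.26, 1.03, -2.69], [-0.89, 0.46, 1.47, 0.25, 1.09, -2.7], None, None, None]
15 -1 [[-0.87, 0.5, 1.48, 0.26, 1.03, 0.45], [-0.89, 0.46, 1.47, 0.25, 1.09, 0.45], [-0.92, 0.41, 1.44, 0.25, 1.17, 0.43], [-0.99, 0.33, 1.37, 0.24, 1.33, 0.41], [-1.02, 0.3, 1.33, 0.24, 1.4, 0.39]]
10 1 [[-0.83, 0.53, 1.42, 0.16, 1.1, -2.6], [-0.85, 0.49, 1.41, 0.16, 1.15, -2.61], [-0.88,
[... 406 characters left out ...]
 0.46, 1.33, 0.07, 1.3, -2.56], [-0.9, 0.38, 1.26, 0.08, 1.45, -2.61], [-0.92, 0.36, 1.23, 0.08, 1.52, -2.63]]
5 -1 [[-0.79, 0.55, 1.36, 0.08, 1.18, 0.62], [-0.81, 0.51, 1.35, 0.07, 1.23, 0.6], [-0.84, 0.46, 1.33, 0.07, 1.3, 0.58], [-0.9, 0.38, 1.26, 0.08, 1.45, 0.53], [-0.92, 0.36, 1.23, 0.08, 1.52, 0.51]]
0 1 [[-0.76, 0.58, 1.29, 0.0, 1.27, -2.46], [-0.77, 0.55, 1.29, 0.0, 1.31, -2.48], [-0.8, 0.5, 1.27, 0.0, 1.38, -2.51], [-0.86, 0.42, 1.21, 0.0, 1.52, -2.56], [-0.88, 0.39, 1.17, 0.0, 1.58, -2.58]]
0 -1 [[-0.76, 0.58, 1.29, 0.0, 1.27, 0.68], [-0.77, 0.55, 1.29, 0.0, 1.31, 0.66], [-0.8, 0.5, 1.27, 0.0, 1.38, 0.64], [-0.86, 0.42, 1.21, 0.0, 1.52, 0.58], [-0.88, 0.39, 1.17, 0.0, 1.58, 0.56]]
```

```bash
cat >> h.py <<'E'
QT=quat(-c.w,-c.v)
def tg(u,v,w): return c.p(u,v,w+.006)
E
python3 - <<'E'
from h import *
V=-.0975
for a in ((.618,-.4444,.038),(.6175,-.4435,.04)):
    d=np.array(a)-c.foot; print("pump uvw",np.round([d@c.u,d@c.v,d@c.w],4))
r.move_to(tg(.026,V,.22),QT)
gripper_to(.056,20)
print(r.move_l(tg(.025,V,.125),vel=.15,guard=8))
print(r.move_l(tg(.025,V,.085),vel=.06,guard=8),np.round(telemetry.current_wrist_force(),1))
e=telemetry.current_ee_pos()-c.foot;print(np.round([e@c.u,e@c.v,e@c.w],4))
for cam in ("scene","top"):
    im=vision.snapshot(cam);cv2.imwrite(f"pics/{cam}2.png",im[...,::-1])
a=cv2.imread("pics/scene2.png")[285:445,330:490];b=cv2.imread("pics/top2.png")[130:290,390:550]
cv2.imwrite("pics/g2.png",cv2.resize(np.hstack([a,b]),None,fx=2.4,fy=2.4))
print(telemetry.current_t())
E
```

```text
pump uvw [ 0.0245 -0.0977  0.0066]
pump uvw [ 0.0252 -0.0967  0.0085]
False
False [-0.1  0.7  0.2]
[ 0.0251 -0.0976  0.0909]
15.275
```

View pics/g2.png

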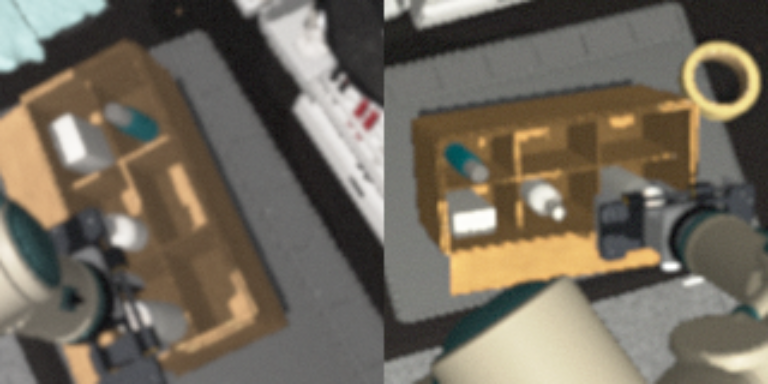

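The gripper straddles the pump bottle inside its cell with nothing touching: scene panel around (150,320), top panel around (650,220). The flap is flat down the front. Now I grip and lift.

```bash
python3 - <<'E'
from h import *
V=-.0975
gripper_to(0.03,25)
print("open",telemetry.current_opening(),telemetry.current_finger_force())
print(r.move_l(tg(.027,V,.10),vel=.06,guard=20))
print(r.move_l(tg(.029,V,.265),vel=.15,guard=20),np.round(telemetry.current_wrist_force(),1),telemetry.current_opening())
r.move_l(tg(.029,V,.32),vel=.15)
p=telemetry.current_ee_pos();r.move_l([p[0]-.06,p[1]+.03,p[2]+.02],vel=.2)
def dn(x,y,z):
    a=np.arctan2(y,x)-.09; r.move_to([x,y,z],quat([0,0,-1],[np.cos(a),np.sin(a),0]))
dn(.36,-.33,.33)
for cam in ("scene","top"): cv2.imwrite(f"pics/{cam}3.png",vision.snapshot(cam)[...,::-1])
dn(.33,0,.33);dn(.33,.2,.33);dn(.36,.36,.30);dn(.432,.395,.22)
print(telemetry.current_t(),telemetry.current_opening(),np.round(telemetry.current_ee_pos(),3))
for cam in ("scene","top"):
    cv2.imwrite(f"pics/{cam}4.png",vision.snapshot(cam)[...,::-1])
    for n in ("pump_bottle","flap_edge","tray","flux_tin"): print(n,[(d["at"],d["score"]) for d in models.mark_of(n,cam)][:2])
a=cv2.imread("pics/scene4.png")[110:310,170:370];b=cv2.imread("pics/top4.png")[180:380,130:330]
cv2.imwrite("pics/g4.png",cv2.resize(np.hstack([a,b]),None,fx=2,fy=2))
E
```

```text
open 0.03784947449669824 24.9917745309358
False
False [ 0.4 -0.3 -0.7] 0.03860699808730993
22.325 0.03835345231015577 [0.432 0.393 0.221]
pump_bottle [([0.4335, 0.3931, 0.1346], 0.73)]
flap_edge [([0.4804, -0.3678, 0.0971], 0.92), ([0.5855, -0.354, 0.021], 0.52)]
tray [([0.4068, 0.359, -0.0], 0.78), ([0.3385, 0.5965, 0.0005], 0.61)]
flux_tin [([0.378, 0.3177, 0.0081], 0.58)]
pump_bottle []
flap_edge [([0.4769, -0.3626, 0.1015], 0.57)]
tray [([0.3387, 0.5969, 0.0012], 0.77), ([0.4056, 0.3547, 0.0042], 0.76)]
flux_tin [([0.3783, 0.3147, 0.0032], 0.69)]
```

View pics/g4.png

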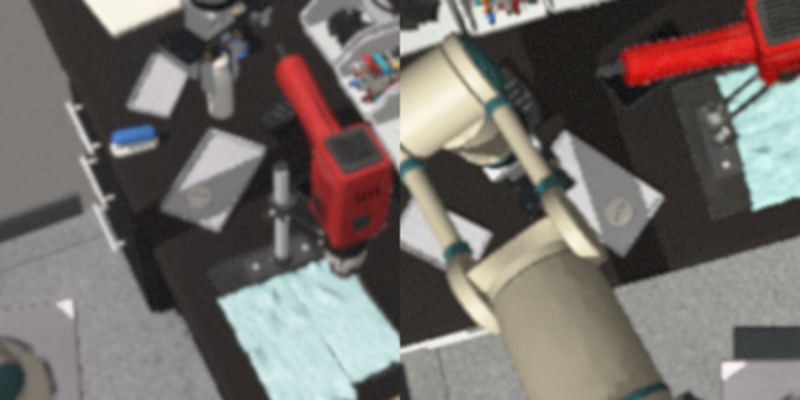

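The scene panel shows the bottle hanging upright at (218,90), with the tray at (213,180) and the tin at (200,197). The bottle mark agrees with the planned base position, so I lower it.

```bash
python3 - <<'E'
from h import *
r.move_l([.432,.394,.105],vel=.12); r.hold(.3)
print(r.move_l([.432,.394,.078],vel=.02,guard=3),np.round(telemetry.current_ee_pos(),4),np.round(telemetry.current_wrist_force(),1))
r.hold(.2)
gripper_to(.07); r.hold(.2)
p=telemetry.current_ee_pos();r.move_l([p[0],p[1],.25],vel=.15)
r.move_to([.33,.15,.33],quat([0,0,-1],[np.cos(.33),np.sin(.33),0]))
r.hold(.5)
print(telemetry.current_t())
for cam in ("scene","top"):
    cv2.imwrite(f"pics/{cam}5.png",vision.snapshot(cam)[...,::-1])
    for n in ("pump_bottle","flap_edge","tray","flux_tin","spray_bottle","card_box","teal_bottle"): print(n,[(d["at"],round(d["score"],2)) for d in models.mark_of(n,cam)][:2])
a=cv2.imread("pics/scene5.png")[110:310,170:370];b=cv2.imread("pics/top5.png")[180:380,130:330]
cv2.imwrite("pics/g5.png",cv2.resize(np.hstack([a,b]),None,fx=2,fy=2))
E
```

```text
True [0.4321 0.394  0.0872] [-0.3 -0.   3.3]
29.0
pump_bottle [([0.4311, 0.3952, 0.0011], 0.85), ([0.646, -0.2454, 0.0723], 0.68)]
flap_edge [([0.4802, -0.3666, 0.0943], 0.68)]
tray [([0.408, 0.3548, 0.0021], 0.96)]
flux_tin [([0.3781, 0.316, 0.0069], 0.69)]
spray_bottle [([0.605, -0.3444, 0.0416], 0.53)]
card_box [([0.588, -0.2451, 0.0402], 0.92)]
teal_bottle [([0.6474, -0.2445, 0.0721], 0.8)]
pump_bottle [([0.4313, 0.3969, -0.0018], 0.51)]
flap_edge [([0.4797, -0.3641, 0.0993], 0.65)]
tray [([0.3378, 0.5943, -0.0002], 0.86), ([0.4061, 0.3566, 0.0009], 0.66)]
flux_tin []
spray_bottle [([0.6048, -0.3473, 0.0422], 0.72)]
card_box [([0.5228, -0.3569, 0.1419], 0.72), ([0.5861, -0.2418, 0.0395], 0.63)]
teal_bottle [([0.6455, -0.2375, 0.071], 0.53)]
```

View pics/g5.png

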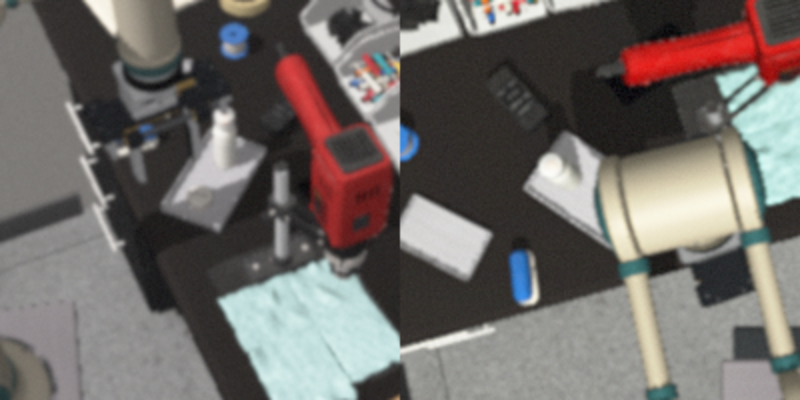

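The bottle stands upright on the tray's free half: scene panel (222,140), top panel (555,170). The tin has not moved, and the arm is clear of everything.

```bash
python3 -c "
from plant import r
print(r.sign_off())"
```

```text
the job is handed in; nothing more can be done
None
```

I handed the job in at about 29 s: the flap is folded well back, the pump bottle stands upright on the tray's free half, and the tin and other items show no movement beyond camera error; no verdict came back.

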